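Swing a linkage arm into line in a drilling jig

ROBOT

A 6-joint arm with a two-finger parallel gripper is mounted at the origin on a cart in front of the work surface, level with it; the furniture and walls round the work are solid. World frame = base frame: x ahead of the robot, y to its left, z up, the work surface at z = 0. Lengths are in m, angles in degrees, forces in N, time in s.
With the tool pointing down it reaches from about 0.35 to 0.875 m from the base axis. Payload 4.2 kg.
Tool frame: the origin (TCP) lies on the centre line of the jaws, within the pads' length; the fingertips stand 19 mm ahead of it and the grasp point (between the pads) is the TCP; z points along the fingers, y is the line along which they close (so a half turn about z gives the same grasp; the last joint's range is limited). The gripper opens to 87 mm and grips with 3 to 60 N. Pads are 19 mm wide; open, the fingers measure 117 mm over their backs; the gripper's body (75 mm by 190 mm) begins 51 mm behind the grasp point.
Start: joints at [-57.892, 22.042, 0.453, 0, -68.411, -14.817], TCP at [0.186, -0.597, 0.242] pointing down, gripper open.
Joint ranges: [-179.83, 179.83], [-69.29, 118.12], [-61.27, 80.66], [-181.25, 117.63], [-171.15, -9.14], [-177.46, 177.46]. Speed limits (degrees/s): [159.86, 159.86, 180, 180, 180, 180].

INTERFACE

Orientations are given as a 3x3 rotation matrix whose columns are the frame's x, y, z axes.
In Python, from station import sense, capture, finish_job, search_frame, masks_of gives the robot as it stands.
- The arm moves only by the tool drive_tool, never from a script. Its argument "rows" is a list of rows, each a list of 7 numbers: the opening in per cent of the stroke, from 0 (shut) to 100 (fully open), then the shift along the world's x, y, z in mm, then the turn, a rotation vector about the world's x, y, z in rad. In form: [[fingers, dx, dy, dz, wx, wy, wz], ...]. A call has 1 to 5 rows; each row shifts and turns the commanded pose from where the row before left it; what a row does not reach is not made up. A row lasts 1/12 s, in which the tool goes at most 41.7 mm and 7.16 degrees, less where a joint would pass 70% of its speed; a pose out of reach is approached as far as the arm can. A call is refused whole if a number of a shift passes 41.7 or a number of a turn 0.125, either way. A call with a gripper value outside its range is refused whole. The fingers move at their own pace and stop on an object; the grip force is fixed at half the most. Time passes only in rows, so rows that do not move let the fingers close. It gives the time, the measured TCP pose, the force, the opening and the grip force at its end, in the units of the state.
- sense(): the state, without advancing time (a new reading comes with each control period).
- capture(name): name is "scene" or "side" or "wrist"; returns a dict with "frame" (400x640x3 uint8, red, green, blue), "z_map" (400x640 float32, m along the optical axis (not along the pixel's ray), 0 where there is no reading), "fx", "fy", "cx", "cy" (pixels), "distortion" ([k1, k2, p1, p2, k3] as OpenCV has them; the pictures are not rectified), "R" (3x3) and "t" (3): a world point X has camera coordinates R X + t; the wrist camera has in their place "T_tool_cam" (4x4, takes a point from camera to tool coordinates, whose origin is the TCP and whose axes are the flange's). Camera axes: x right, y down, z forward; pixel columns grow to the right and rows downward; lengths in m; the calibration is good to about 2 mm. A picture is of the moment at which its call begins: read the wrist's pose just before it.
- finish_job(): hands the job in; it is judged then, once.
Trained networks look in a picture, given as the dict that the camera call returned (one of the last four; its "shot" number tells which), for a name from the list of things; names that differ only in an ending like _2 or _b are one class to them, and where a whole thing is asked for, a point or a joint stands for the part that bears it (a point fixed in the world has none). Each returns a list of dicts, best first, with "p" (0 to 1); they miss things now and then, are a little off and sometimes report something else, mostly with a low value. They report only what shows in the picture. A call takes as long as a camera call.
- search_frame(label, picture): "xy" ([column, row] in pixels, amid what is visible of it).
- masks_of(label, picture): "region" (400x640 bool, what is visible of it) and "xy" ([column, row] in pixels, amid what is visible of it).
The state is a dict: "time_s": time; "joints": joint angles; "joint_velocities": joint speeds; "effort": joint torques, N m; "tcp_pos": TCP position; "ee_rot": TCP orientation; "wrist_force": force on the tool from outside, world axes, zero at the start; "moment": the same for the moment, N m; "gripper_width": opening from 0.0 (shut) to 1.0 (fully open); "gripper_force": force on a finger pad.
Only numpy, scipy, OpenCV 4.12 (cv2) and the standard library are available. Lean on these libraries where they do the work, as an engineer would, in place of code of your own. Each camera call takes 0.05 s, during which the arm holds its last target. There are 200 camera calls.

TASK

Load the linkage arm into the drilling jig: while it is still well out of line, push its V-fork on to the steel post so that it bears there, then swing the arm about the post, keeping the fork on the post, until its side is pressed gently but firmly home against the head of the stop screw. Let go and leave it lying flat, seated on the post and touching the stop. Force neither the post nor the stop, and disturb nothing else on the bench.

Things in the scene. Friction and masses are not known exactly. Their poses are not given: they have to be found in the camera images.
- link_notch (a point): Seat of the linkage arm's V-fork, 13 mm above the arm's underside: it lies on the post's axis when the fork is seated. +x runs along the arm to its plain end, z is up. The dark steel 90-degree fork opens towards -x: apex 14 mm ahead of this point, tips 4 mm behind it and 46 mm apart over the outside, underside 7 mm above the arm's
- link_centre (a point): Grasp centre of the linkage arm, 115 mm from the fork's seat on the centre line, half-way up (13 mm); close on the 30 mm width from above. Axes as link_notch
- post_axis (a point): A point on the axis of the jig's fixed upright steel post (20 mm in diameter, 40 mm high), 13 mm above the bench. x runs level along the jig's line to the stop bracket; the arm starts on the -y side and is swung towards +y (anticlockwise seen from above) against the stop. z is up
- stop_block: The jig's blue stop bracket, fixed, 36 mm high, 44 mm along x; origin on the bench at its edge that faces the post-to-stop line, 180 mm along that line and 35 mm to its +y side; axes as post_axis. It carries the stop screw, along y, 15 mm above the bench, with a round steel head (20 mm across) that faces -y, towards the arm
- link_nose (a point): A point on the arm's centre line, half-way up, 180 mm from the fork's seat: there the arm's side (15 mm off) meets the stop screw's head. How far the head stands out is set anew each time and not measured: its face lies 3 to 27 mm to the +y side of the post-to-stop line, so feel for it. The red sprung pin in it stands out 2.5 mm and gives way under 0.5 N
- link_arm: The loose linkage arm: an aluminium bar 30 mm wide (y), 26 mm high, 0.25 to 0.5 kg, from 15 to 215 mm along x from its origin, which lies under the fork's seat; a V-fork at that end. It starts flat on the bench on the -y side of the jig's line, 20 to 45 degrees out of line, its fork 35 to 85 mm from the post, and may be slid along the bench
- locating_post: The whole fixed post; origin at its foot on the bench. Push neither it nor the stop with more than about 15 N
- valve_spring: Bystander: a loose upright valve spring, 34 mm in diameter, 45 mm high; origin at its foot
- torch: Bystander: a loose black torch lying down, 132x35x35 mm; origin under its centre
- lube: Bystander: a loose upright squeeze bottle with a black spout, 42 mm in diameter, 153 mm high; origin at its foot

How it is judged:
By the outcome, as a careful person would: the job done as asked, in the order asked, and still so for the second after the job is handed in, with the robot touching nothing.
It also fails if it takes over 61 s, if anything falls off the work surface, if the arm or the gripper's body presses on something with over 40 N, if the wrist force passes 120 N, or if a joint passes its speed limit or range.

## Working session

There is one attempt and no reset: what is moved stays moved. The work goes in short steps, Python scripts to look and compute and a tool call to move; the robot and the scene stay as the last step left them, time stands still between calls to the robot, and variables do not carry over. Pictures are saved under pics/ and viewed, at most 14 in all, crops included, and the job is handed in when it is done.

Besides the shell and the picture viewer there is one more tool, called after "Request:" as name(argument=value, ...) on one line, values as JSON. drive_tool: Moves the arm, as the interface text tells. Its arguments: {"type":"object","properties":{"rows":{"type":"array"}},"required":["rows"]}

```bash
mkdir -p pics; cat > h.py <<'E'
import numpy as np, cv2
from station import *
def cloud(c, mask=None):
    z=c["z_map"]; K=np.array([[c["fx"],0,c["cx"]],[0,c["fy"],c["cy"]],[0,0,1.]])
    m=(z>0) if mask is None else (mask&(z>0))
    v,u=np.nonzero(m)
    n=cv2.undistortPoints(np.stack([u,v],1).astype(np.float64)[:,None],K,np.array(c["distortion"],float))[:,0]
    P=np.c_[n,np.ones(len(n))]*z[v,u][:,None]
    if "R" in c: return (P-np.array(c["t"]))@np.array(c["R"])
    T=np.array(c["T_tool_cam"]); s=c["s"]
    Q=P@T[:3,:3].T+T[:3,3]
    return Q@np.array(s["ee_rot"]).T+np.array(s["tcp_pos"])
E
python3 - <<'E'
from h import *
s=sense(); print(s["tcp_pos"],np.round(s["ee_rot"],3).tolist(),s["wrist_force"],s["gripper_width"],s["time_s"])
ims=[]
for n in ("scene","side"):
    c=capture(n); ims.append(c["frame"])
    for l in ("link_arm","locating_post","stop_block","valve_spring","torch","lube"):
        for r in masks_of(l,c)[:1]:
            P=cloud(c,r["region"]); 
            if len(P): 
                print(n,l,round(r["p"],2),np.round(r["xy"]),len(P),np.round(np.median(P,0),3),np.round(np.percentile(P,[2,98],axis=0),3).tolist())
                if n=="scene" and l=="link_arm":
                    q=P[P[:,2]>.02]; print(cv2.minAreaRect((q[:,:2]*1000).astype(np.float32)))
    cv2.imwrite(f"pics/{n}0.png",c["frame"][:,:,::-1])
E
```

```text
[ 0.1856111  -0.59618081  0.24046435] [[-0.955, -0.297, -0.001], [-0.297, 0.955, 0.002], [0.0, 0.002, -1.0]] [ 0.53158509 -0.65719394 -0.42259424] 1.001016455730141 0.0
scene link_arm 0.63 [284. 220.] 1197 [0.676 0.204 0.024] [[0.632, 0.106, 0.003], [0.717, 0.294, 0.029]]
((677.312744140625, 194.904296875), (213.68264770507812, 36.807212829589844), 68.58255767822266)
scene locating_post 0.45 [345. 202.] 113 [0.582 0.07  0.025] [[0.576, 0.058, 0.001], [0.594, 0.076, 0.041]]
scene stop_block 0.86 [337. 265.] 620 [0.486 0.237 0.016] [[0.452, 0.208, 0.003], [0.532, 0.253, 0.039]]
scene valve_spring 0.7 [293. 300.] 286 [0.504 0.361 0.026] [[0.488, 0.341, -0.002], [0.527, 0.379, 0.045]]
scene lube 0.6 [370. 127.] 521 [ 0.67  -0.186  0.065] [[0.656, -0.235, 0.003], [0.693, -0.176, 0.128]]
side link_arm 0.55 [297. 223.] 730 [0.681 0.212 0.027] [[0.63, 0.1, 0.002], [0.727, 0.295, 0.03]]
side stop_block 0.61 [361. 226.] 71 [0.509 0.232 0.027] [[0.496, 0.213, 0.01], [0.538, 0.246, 0.039]]
side torch 0.79 [325. 289.] 265 [0.61  0.455 0.029] [[0.587, 0.434, 0.013], [0.634, 0.466, 0.035]]
side lube 0.58 [300. 143.] 299 [ 0.676 -0.184  0.066] [[0.658, -0.197, 0.009], [0.696, -0.175, 0.124]]
```

View pics/scene0.png

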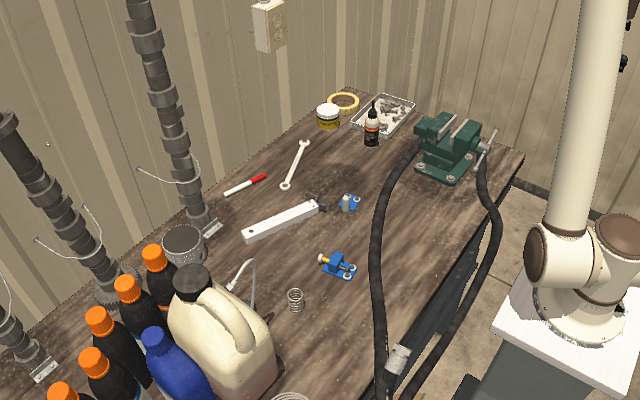

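View pics/side0.png

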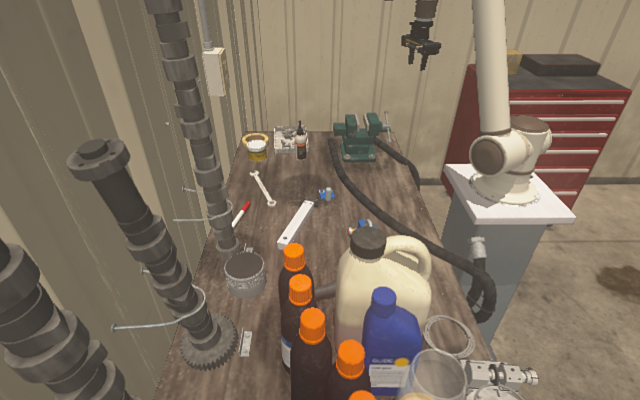

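The scene picture shows the arm at about (284,220), fork end near (320,205), post on its blue plate at (347,203), stop bracket at (337,265), spring at (295,300). The jug and bottles lie further left. I'm moving the wrist camera above the jig now.

Request:
drive_tool(rows=[[100, 0, 0, 36, 0, 0, 0], [100, 0, 0, 36, 0, 0, 0], [100, 0, 0, 36, 0, 0, 0], [100, 20, 35, 0, 0, 0, 0.043], [100, 20, 35, 0, 0, 0, 0.043]])

```text
time_s: 1.12
tcp_pos: [0.2261, -0.5279, 0.3518]
ee_rot: [[-0.926, -0.377, 0.003], [-0.377, 0.926, -0.005], [-0.001, -0.005, -1.0]]
wrist_force: [1.1, 1.1, -0.5]
gripper_width: 0.996
gripper_force: 0.0
```

Request:
drive_tool(rows=[[100, 20, 35, 0, 0, 0, 0.043], [100, 20, 35, 0, 0, 0, 0.043], [100, 20, 35, 0, 0, 0, 0.043], [100, 20, 35, 0, 0, 0, 0.043], [100, 20, 35, 0, 0, 0, 0.043]])

```text
time_s: 1.53
tcp_pos: [0.3262, -0.35, 0.3499]
ee_rot: [[-0.823, -0.568, 0.001], [-0.568, 0.823, -0.0], [-0.0, -0.001, -1.0]]
wrist_force: [0.8, 0.2, -0.2]
gripper_width: 0.998
gripper_force: 0.0
```

Request:
drive_tool(rows=[[100, 20, 35, 0, 0, 0, 0.043], [100, 20, 35, 0, 0, 0, 0.043], [100, 20, 35, 0, 0, 0, 0.043], [100, 20, 35, 0, 0, 0, 0.043], [100, 20, 35, 0, 0, 0, 0.043]])

```text
time_s: 1.95
tcp_pos: [0.4262, -0.1748, 0.3501]
ee_rot: [[-0.682, -0.731, 0.001], [-0.731, 0.682, -0.0], [-0.001, -0.001, -1.0]]
wrist_force: [0.3, -0.1, -0.1]
gripper_width: 0.998
gripper_force: 0.0
```

Request:
drive_tool(rows=[[100, 20, 35, 0, 0, 0, 0.043], [100, 20, 35, 0, 0, 0, 0.043], [100, 20, 35, 0, 0, 0, 0.043], [100, 20, 35, 0, 0, 0, 0.043], [100, 20, 35, 0, 0, 0, 0.043]])

```text
time_s: 2.37
tcp_pos: [0.5263, 0.0003, 0.35]
ee_rot: [[-0.51, -0.86, 0.001], [-0.86, 0.51, 0.0], [-0.001, -0.001, -1.0]]
wrist_force: [1.2, -1.0, 1.0]
gripper_width: 0.999
gripper_force: 0.0
```

Request:
drive_tool(rows=[[100, 20, 35, 0, 0, 0, 0.043], [100, 20, 35, 0, 0, 0, 0.043], [100, 20, 35, 0, 0, 0, 0.043], [100, 0, 0, 0, 0, 0, 0], [100, 0, 0, 0, 0, 0, 0]])

```text
time_s: 2.78
tcp_pos: [0.5863, 0.1052, 0.3481]
ee_rot: [[-0.395, -0.919, -0.002], [-0.919, 0.395, -0.001], [0.002, 0.002, -1.0]]
wrist_force: [-0.4, -1.0, 0.2]
gripper_width: 1.002
gripper_force: 0.0
```

```bash
cat > look.py <<'E'
import sys
from h import *
s=sense(); print(np.round(s["tcp_pos"],4),np.round(s["ee_rot"],3).tolist(),np.round(s["wrist_force"],1),s["time_s"],np.round(s["joints"],1))
c=capture("wrist"); c["s"]=s
np.savez(sys.argv[1]+".npz",**{k:v for k,v in c.items() if k!="s"},**{"s_"+k:v for k,v in s.items()})
for l in ("link_arm","locating_post","stop_block","link_notch","valve_spring"):
    for r in masks_of(l,c)[:1]:
        P=cloud(c,r["region"])
        print(l,round(r["p"],2),np.round(r["xy"]),len(P))
        if len(P): print("  med",np.round(np.median(P,0),4),np.round(np.percentile(P,[2,98],axis=0),3).tolist())
        if l=="link_arm" and len(P):
            q=P[abs(P[:,2]-.026)<.006]; print("  rect",cv2.minAreaRect((q[:,:2]*1000).astype(np.float32)))
        if l=="locating_post" and len(P):
            q=P[P[:,2]>.033]; 
            if len(q): print("  top",len(q),q.mean(0),(q[:,:2].min(0)+q[:,:2].max(0))/2)
        if l=="stop_block" and len(P):
            q=P[P[:,2]>.03]
            if len(q)>5: print("  top",len(q),cv2.minAreaRect((q[:,:2]*1000).astype(np.float32)))
cv2.imwrite(f"pics/{sys.argv[1]}.png",c["frame"][:,:,::-1])
E
python3 look.py w1
```

```text
[0.5863 0.1052 0.3481] [[-0.395, -0.919, -0.002], [-0.919, 0.395, -0.001], [0.002, 0.002, -1.0]] [-0.4 -1.   0.2] 2.7833 [ 25.7  16.3   7.1  -0.  -81.  -49. ]
link_arm 0.56 [292. 226.] 2032
  med [0.6753 0.1814 0.0258] [[0.635, 0.096, 0.007], [0.719, 0.28, 0.028]]
  rect ((677.7905883789062, 186.77532958984375), (207.3625946044922, 40.78649139404297), 68.65228271484375)
locating_post 0.71 [288. 222.] 2004
  med [0.6746 0.1783 0.0258] [[0.635, 0.094, 0.008], [0.719, 0.28, 0.028]]
stop_block 0.73 [397. 205.] 1129
  med [0.4954 0.2234 0.0163] [[0.456, 0.204, 0.004], [0.537, 0.249, 0.037]]
  top 300 ((498.9695129394531, 228.43145751953125), (21.982158660888672, 38.91620635986328), 10.038355827331543)
link_notch 0.68 [291. 223.] 2047
  med [0.6744 0.1788 0.0258] [[0.633, 0.093, 0.007], [0.719, 0.279, 0.028]]
```

View pics/w1.png

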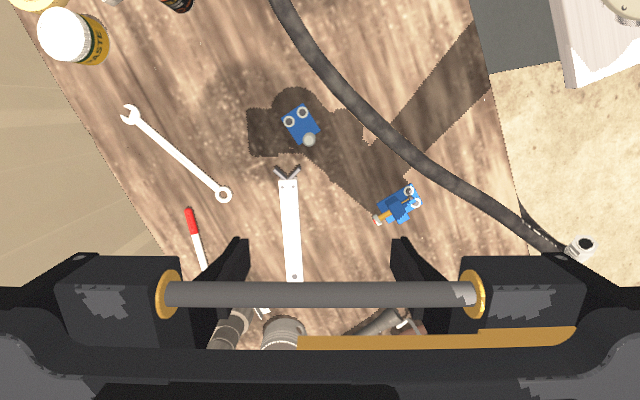

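The picture shows the post top at (309,140), fork at (287,172), bar down to (294,282), and the stop screw head with its pin at (378,218). A hose runs down the right side. Next I'll refine these positions.

```bash
python3 - <<'E'
from h import *
d=np.load("w1.npz",allow_pickle=True); c={k:d[k] for k in d.files if not k.startswith("s_")}
for k in("fx","fy","cx","cy"): c[k]=float(c[k])
c["s"]={k[2:]:d[k] for k in d.files if k.startswith("s_")}
v,u=np.indices((400,640)); f=c["frame"].astype(int)
P=cloud(c,(abs(u-309)<14)&(abs(v-140)<14)); q=P[P[:,2]>.036]
print("post",len(q),q.mean(0),q.min(0),q.max(0),cv2.minEnclosingCircle((q[:,:2]*1000).astype(np.float32)))
# bar: bright pixels
b=(f.min(2)>170)&(abs(u-290)<25)&(v>170)&(v<290)
P=cloud(c,b); q=P[(P[:,2]>.02)&(P[:,2]<.032)]
print("bar",len(q),cv2.minAreaRect((q[:,:2]*1000).astype(np.float32)),q[:,2].mean())
F=cloud(c,(abs(u-287)<18)&(abs(v-172)<12)&(f.max(2)<110)); F=F[F[:,2]>.012]
r=np.deg2rad(68.6);e=np.array([np.cos(r),np.sin(r)]);n=np.array([-e[1],e[0]])
print("fork along",np.percentile(F[:,:2]@e,[1,99]),"lat",np.percentile(F[:,:2]@n,[1,99]))
print("bar along",np.percentile(q[:,:2]@e,[.5,99.5]),"lat",np.percentile(q[:,:2]@n,[.5,99.5]))
# anything tall near swing region
A=cloud(c); m=(A[:,0]>.42)&(A[:,0]<.75)&(A[:,1]>.03)&(A[:,1]<.34)&(A[:,2]>.045)&(A[:,2]<.2); print("tall",m.sum(), A[m][::40].round(2).tolist()[:12])
S=cloud(c,(abs(u-380)<8)&(abs(v-217)<9)); S=S[S[:,2]>.012]; print("screw",len(S),np.percentile(S,[2,50,98],axis=0).round(3).tolist())
cv2.imwrite("pics/crop1.png",cv2.resize(c["frame"][80:300,220:460,::-1],None,fx=2.7,fy=2.7,interpolation=cv2.INTER_CUBIC))
E
```

```text
post 125 [0.58841131 0.06136153 0.03891504] [0.57920213 0.05196776 0.03624065] [0.59787983 0.0707057  0.04158359] ((588.4910888671875, 61.56013488769531), 9.638470649719238)
bar 1824 ((681.5509033203125, 188.45785522460938), (205.2394256591797, 38.89176559448242), 67.56820678710938) 0.025861521602452666
fork along [0.31724208 0.33350053] lat [-0.58226491 -0.54225213]
bar along [0.32317965 0.52410571] lat [-0.57875845 -0.54807306]
tall 0 []
screw 119 [[0.516, 0.226, 0.015], [0.532, 0.232, 0.02], [0.542, 0.242, 0.026]]
```

View pics/crop1.png

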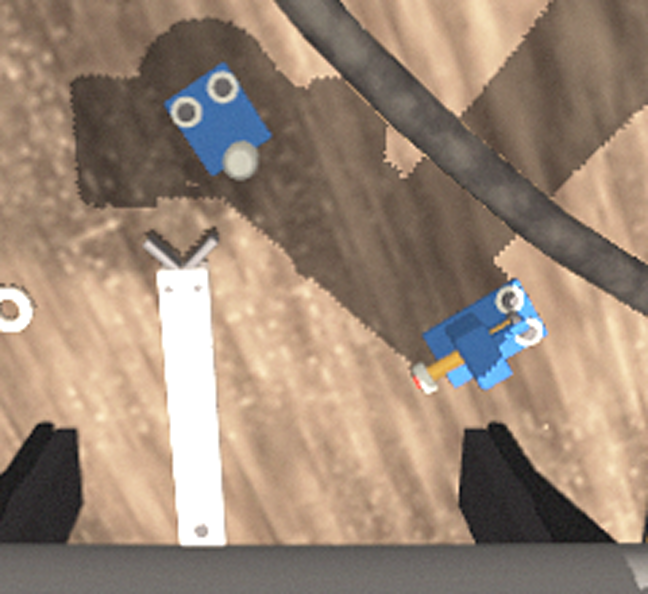

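The crop shows the post at (240,160), the fork's V centred at (182,250), and the screw head with its red pin at (420,378). Estimated notch is (0.637,0.081), arm angle 68.4°, post (0.5885,0.0615). I'm moving above the grasp centre (0.679,0.188).

Request:
drive_tool(rows=[[70, 9.3, 8.3, -26, 0, 0, 0.006], [70, 9.3, 8.3, -26, 0, 0, 0.006], [70, 9.3, 8.3, -26, 0, 0, 0.006], [70, 9.3, 8.3, -26, 0, 0, 0.006], [70, 9.3, 8.3, -26, 0, 0, 0.006]])

```text
time_s: 3.5
tcp_pos: [0.6325, 0.1441, 0.2192]
ee_rot: [[-0.371, -0.929, 0.001], [-0.929, 0.371, 0.001], [-0.001, -0.001, -1.0]]
wrist_force: [0.7, 0.8, 0.3]
gripper_width: 0.74
gripper_force: 0.0
```

Request:
drive_tool(rows=[[70, 9.3, 8.3, -26, 0, 0, 0], [70, 9.3, 8.3, -26, 0, 0, 0], [70, 9.3, 8.3, -26, 0, 0, 0], [70, 9.3, 8.3, -26, 0, 0, 0], [70, 9.3, 8.3, -26, 0, 0, 0]])

```text
time_s: 3.92
tcp_pos: [0.6793, 0.1857, 0.089]
ee_rot: [[-0.371, -0.929, 0.001], [-0.929, 0.371, 0.0], [-0.001, -0.001, -1.0]]
wrist_force: [-0.2, 0.6, -0.4]
gripper_width: 0.701
gripper_force: 0.0
```

Request:
drive_tool(rows=[[70, 0, 0, 0, 0, 0, 0], [70, 0, 0, 0, 0, 0, 0]])

```text
time_s: 4.08
tcp_pos: [0.6781, 0.1853, 0.0881]
ee_rot: [[-0.371, -0.929, -0.003], [-0.929, 0.371, -0.002], [0.003, 0.002, -1.0]]
wrist_force: [-0.4, -0.0, 1.2]
gripper_width: 0.702
gripper_force: 0.0
```

```bash
python3 look.py w2
```

```text
[0.6781 0.1853 0.0881] [[-0.371, -0.929, -0.003], [-0.929, 0.371, -0.002], [0.003, 0.002, -1.0]] [-0.4 -0.   1.2] 4.0833 [ 28.4  36.7   2.3   0.  -55.8 -50.2]
link_arm 0.77 [323. 196.] 8804
  med [0.6696 0.1626 0.0258] [[0.632, 0.095, 0.022], [0.718, 0.276, 0.027]]
  rect ((680.8093872070312, 184.45236206054688), (207.08364868164062, 43.76589584350586), 66.93092346191406)
locating_post 0.89 [378.  11.] 886
  med [0.5939 0.0674 0.0323] [[0.583, 0.058, 0.003], [0.598, 0.072, 0.041]]
  top 434 [0.59128267 0.06694358 0.03772135] [0.58926967 0.06540486]
stop_block 0.8 [555. 186.] 5672
  med [0.5051 0.2213 0.0195] [[0.46, 0.203, 0.003], [0.54, 0.247, 0.037]]
  top 1647 ((499.43426513671875, 228.0692138671875), (22.536022186279297, 39.91779327392578), 8.994607925415039)
link_notch 0.72 [324. 192.] 8349
  med [0.6698 0.1637 0.0258] [[0.635, 0.097, 0.024], [0.718, 0.276, 0.027]]
```

View pics/w2.png

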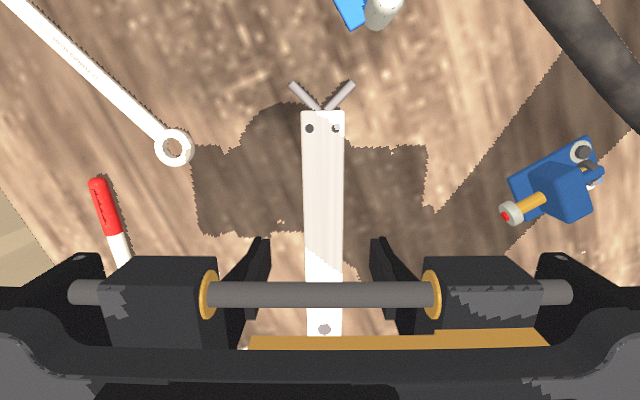

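The gripper straddles the bar: fingers at about columns 250 and 388, bar centred at 323. The post is at (380,10) and the stop head at (510,213). I'll descend and grip.

Request:
drive_tool(rows=[[70, 0, 0, -20, 0, 0, 0], [70, 0, 0, -20, 0, 0, 0], [70, 0, 0, -15, 0, 0, 0], [70, 0, 0, -9, 0, 0, 0], [70, 0, 0, 0, 0, 0, 0]])

```text
time_s: 4.8
tcp_pos: [0.6776, 0.1857, 0.024]
ee_rot: [[-0.37, -0.929, -0.003], [-0.929, 0.37, -0.001], [0.002, 0.002, -1.0]]
wrist_force: [-0.6, -0.3, 0.6]
gripper_width: 0.698
gripper_force: 0.0
```

Request:
drive_tool(rows=[[25, 0, 0, 0, 0, 0, 0], [25, 0, 0, 0, 0, 0, 0], [25, 0, 0, 0, 0, 0, 0], [25, 0, 0, 0, 0, 0, 0], [25, 0, 0, 0, 0, 0, 0]])

```text
time_s: 5.22
tcp_pos: [0.679, 0.1865, 0.0265]
ee_rot: [[-0.37, -0.929, 0.001], [-0.929, 0.37, 0.001], [-0.001, -0.001, -1.0]]
wrist_force: [-3.0, 0.9, 2.7]
gripper_width: 0.41
gripper_force: 2.1
```

Request:
drive_tool(rows=[[25, 0, 0, 0, 0, 0, 0], [25, 0, 0, 0, 0, 0, 0], [25, 0, 0, 0, 0, 0, 0]])

```text
time_s: 5.47
tcp_pos: [0.6782, 0.1866, 0.0262]
ee_rot: [[-0.37, -0.929, -0.001], [-0.929, 0.37, -0.0], [0.0, 0.001, -1.0]]
wrist_force: [-4.9, 1.6, 5.7]
gripper_width: 0.342
gripper_force: 29.9
```

```bash
python3 look.py w3; python3 - <<'E'
from h import *
d=np.load("w3.npz",allow_pickle=True); c={k:d[k] for k in d.files if not k.startswith("s_")}
for k in("fx","fy","cx","cy"): c[k]=float(c[k])
c["s"]={k[2:]:d[k] for k in d.files if k.startswith("s_")}
f=c["frame"].astype(int); A=cloud(c)
m=(abs(A[:,2]-.026)<.004)&(A[:,0]<.72)&(A[:,0]>.6)&(A[:,1]>.08)&(A[:,1]<.2)
R=np.array(c["s"]["ee_rot"]);p=np.array(c["s"]["tcp_pos"])
L=(A[m]-p)@R; print("in tool x/y pct",np.percentile(L[:,0],[1,99]),np.percentile(L[:,1],[3,50,97]))
for lo in np.arange(.03,.13,.015):
    k=(L[:,0]>lo)&(L[:,0]<lo+.01)
    if k.sum()>5: print(round(lo,3),k.sum(),np.percentile(L[k,1],[2,98]).round(4))
E
```

```text
[0.6782 0.1866 0.0262] [[-0.37, -0.929, -0.001], [-0.929, 0.37, -0.0], [0.0, 0.001, -1.0]] [-4.9  1.6  5.7] 5.4667 [ 28.5  40.5  -0.5  -0.  -49.1 -50.2]
link_arm 0.61 [320. 194.] 12970
  med [0.6645 0.1436 0.0257] [[0.632, 0.09, 0.024], [0.702, 0.226, 0.027]]
  rect ((670.7478637695312, 158.90145874023438), (151.55499267578125, 43.64703369140625), 68.21759796142578)
stop_block 0.73 [606. 216.] 5566
  med [0.5118 0.2235 0.0154] [[0.485, 0.205, 0.002], [0.541, 0.249, 0.031]]
  top 183 ((541.6051635742188, 200.66238403320312), (22.94784164428711, 95.35365295410156), 55.16968536376953)
link_notch 0.75 [320. 188.] 12743
  med [0.6644 0.1434 0.0257] [[0.631, 0.09, 0.024], [0.701, 0.226, 0.027]]
in tool x/y pct [-0.0068473   0.10191265] [-0.01823053 -0.00255835  0.01264015]
0.03 1041 [-0.0168  0.0116]
0.045 1149 [-0.0171  0.0115]
0.06 1245 [-0.0172  0.0113]
0.075 1379 [-0.0173  0.0113]
0.09 818 [-0.0228  0.0162]
```

Gripped. Now a lateral slide of 39 mm to line the fork up with the post, then another look.

Request:
drive_tool(rows=[[25, 0, 0, 2, 0, 0, 0], [25, -6, 2.4, 0, 0, 0, 0], [25, -6, 2.4, 0, 0, 0, 0], [25, -6, 2.4, 0, 0, 0, 0], [25, -6, 2.4, 0, 0, 0, 0]])

```text
time_s: 6.18
tcp_pos: [0.6536, 0.1958, 0.0267]
ee_rot: [[-0.37, -0.929, -0.001], [-0.929, 0.37, -0.001], [0.001, 0.001, -1.0]]
wrist_force: [-0.1, 0.0, -3.5]
gripper_width: 0.343
gripper_force: 29.9
```

Request:
drive_tool(rows=[[25, -6, 2.4, 0, 0, 0, 0], [25, -6, 2.4, 0, 0, 0, 0], [25, 0, 0, 0, 0, 0, 0], [25, 0, 0, 0, 0, 0, 0]])

```text
time_s: 6.52
tcp_pos: [0.6425, 0.201, 0.0277]
ee_rot: [[-0.369, -0.929, 0.0], [-0.929, 0.369, -0.0], [-0.0, -0.0, -1.0]]
wrist_force: [-0.3, -0.2, -3.8]
gripper_width: 0.342
gripper_force: 29.9
```

```bash
python3 look.py w4
```

```text
[0.6425 0.201  0.0277] [[-0.369, -0.929, 0.0], [-0.929, 0.369, -0.0], [-0.0, -0.0, -1.0]] [-0.3 -0.2 -3.8] 6.5167 [ 31.1  38.   -5.5   0.  -46.5 -52.8]
link_arm 0.95 [319. 189.] 12935
  med [0.6286 0.1575 0.0272] [[0.596, 0.104, 0.025], [0.666, 0.24, 0.029]]
  rect ((635.744384765625, 172.98287963867188), (151.59336853027344, 44.73019790649414), 67.62167358398438)
locating_post 0.4 [318. 190.] 12707
  med [0.6286 0.1577 0.0272] [[0.596, 0.105, 0.025], [0.666, 0.24, 0.029]]
stop_block 0.6 [574. 208.] 10629
  med [0.505  0.2205 0.0195] [[0.46, 0.203, 0.002], [0.54, 0.248, 0.037]]
  top 3088 ((499.3040466308594, 228.1117706298828), (22.775724411010742, 40.972476959228516), 9.528961181640625)
```

View pics/w4.png

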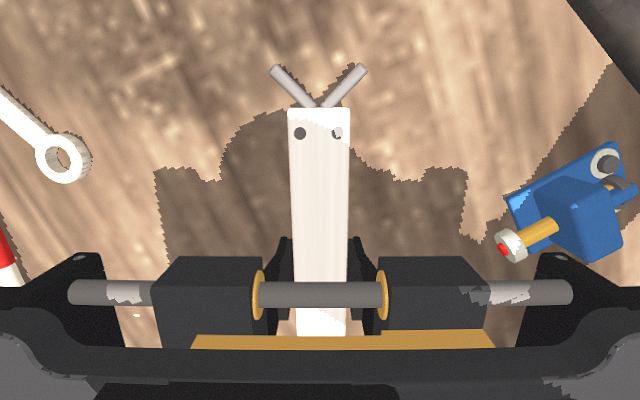

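The fork is at (318,85) and centred. The bar now hangs just off the bench: -3.8 N vertical, so about 0.39 kg. The post is above the frame. I'll advance along the arm axis.

Request:
drive_tool(rows=[[25, -1.8, -4.7, 0, 0, 0, 0], [25, -1.8, -4.7, 0, 0, 0, 0], [25, -1.8, -4.7, 0, 0, 0, 0], [25, -1.8, -4.7, 0, 0, 0, 0], [25, -1.8, -4.7, 0, 0, 0, 0]])

```text
time_s: 7.23
tcp_pos: [0.6335, 0.1764, 0.0276]
ee_rot: [[-0.37, -0.929, -0.0], [-0.929, 0.37, -0.0], [0.0, 0.0, -1.0]]
wrist_force: [0.3, 0.4, -4.7]
gripper_width: 0.341
gripper_force: 29.9
```

Request:
drive_tool(rows=[[25, 0, 0, 0, 0, 0, 0], [25, 0, 0, 0, 0, 0, 0]])

```text
time_s: 7.4
tcp_pos: [0.6338, 0.1767, 0.0277]
ee_rot: [[-0.371, -0.929, 0.0], [-0.929, 0.371, 0.0], [-0.0, -0.0, -1.0]]
wrist_force: [0.5, 0.4, -4.0]
gripper_width: 0.346
gripper_force: 29.9
```

```bash
python3 look.py w5
```

```text
[0.6338 0.1767 0.0277] [[-0.371, -0.929, 0.0], [-0.929, 0.371, 0.0], [-0.0, -0.0, -1.0]] [ 0.5  0.4 -4. ] 7.4 [ 29.6  36.9  -7.9   0.  -45.2 -51.4]
link_arm 0.91 [318. 190.] 12953
  med [0.6199 0.1334 0.0272] [[0.586, 0.08, 0.025], [0.657, 0.216, 0.029]]
  rect ((626.1270751953125, 148.8961181640625), (152.0690460205078, 45.14088439941406), 67.97997283935547)
locating_post 0.69 [323.  21.] 2003
  med [0.5905 0.0663 0.038 ] [[0.58, 0.058, 0.003], [0.598, 0.071, 0.041]]
  top 1455 [0.58946436 0.06483685 0.03852855] [0.58838708 0.06352918]
link_notch 0.81 [318. 189.] 13208
  med [0.6199 0.1335 0.0272] [[0.586, 0.08, 0.024], [0.658, 0.216, 0.029]]
```

View pics/w5.png

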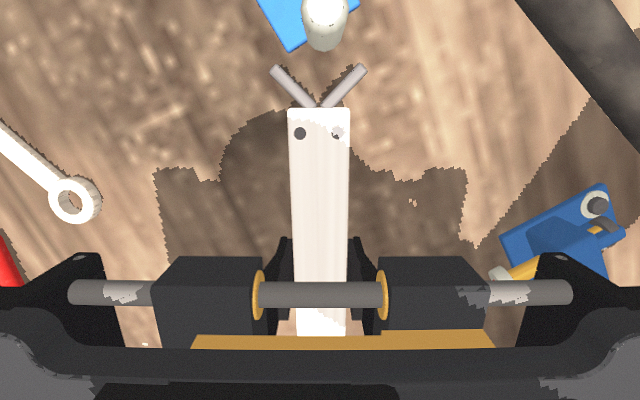

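The post is directly ahead of the fork, at column 324 against 319, with about 11 mm to go. I'll go slowly and watch the force.

Request:
drive_tool(rows=[[25, -0.9, -2.3, 0, 0, 0, 0], [25, -0.9, -2.3, 0, 0, 0, 0], [25, -0.7, -1.9, 0, 0, 0, 0], [25, 0, 0, 0, 0, 0, 0]])

```text
time_s: 8.03
tcp_pos: [0.6309, 0.1701, 0.0275]
ee_rot: [[-0.37, -0.929, -0.001], [-0.929, 0.37, -0.0], [0.0, 0.0, -1.0]]
wrist_force: [0.3, -0.0, -3.7]
gripper_width: 0.342
gripper_force: 29.9
```

Request:
drive_tool(rows=[[25, -0.4, -0.9, 0, 0, 0, 0], [25, 0, 0, 0, 0, 0, 0]])

```text
time_s: 8.2
tcp_pos: [0.6308, 0.1696, 0.0276]
ee_rot: [[-0.37, -0.929, -0.0], [-0.929, 0.37, -0.0], [0.0, 0.0, -1.0]]
wrist_force: [-0.3, 0.2, -3.9]
gripper_width: 0.339
gripper_force: 29.9
```

Request:
drive_tool(rows=[[25, -0.4, -0.9, 0, 0, 0, 0], [25, 0, 0, 0, 0, 0, 0]])

```text
time_s: 8.37
tcp_pos: [0.6304, 0.1687, 0.0276]
ee_rot: [[-0.37, -0.929, -0.0], [-0.929, 0.37, -0.0], [0.0, 0.0, -1.0]]
wrist_force: [-0.2, -0.3, -4.4]
gripper_width: 0.343
gripper_force: 29.9
```

Request:
drive_tool(rows=[[25, -0.4, -0.9, 0, 0, 0, 0], [25, 0, 0, 0, 0, 0, 0]])

```text
time_s: 8.53
tcp_pos: [0.63, 0.1679, 0.0275]
ee_rot: [[-0.37, -0.929, -0.0], [-0.929, 0.37, -0.0], [0.0, 0.0, -1.0]]
wrist_force: [0.7, 0.1, -4.4]
gripper_width: 0.344
gripper_force: 29.9
```

Request:
drive_tool(rows=[[25, -0.4, -0.9, 0, 0, 0, 0], [25, 0, 0, 0, 0, 0, 0]])

```text
time_s: 8.7
tcp_pos: [0.6296, 0.1669, 0.0275]
ee_rot: [[-0.37, -0.929, -0.0], [-0.929, 0.37, -0.0], [0.0, 0.0, -1.0]]
wrist_force: [-0.2, 0.4, -3.4]
gripper_width: 0.341
gripper_force: 29.9
```

Request:
drive_tool(rows=[[25, -0.2, -0.6, 0, 0, 0, 0], [25, 0, 0, 0, 0, 0, 0]])

```text
time_s: 8.87
tcp_pos: [0.6294, 0.1664, 0.0275]
ee_rot: [[-0.37, -0.929, -0.0], [-0.929, 0.37, -0.0], [0.0, 0.0, -1.0]]
wrist_force: [-0.3, 0.8, -4.3]
gripper_width: 0.338
gripper_force: 29.9
```

Request:
drive_tool(rows=[[25, -0.2, -0.6, 0, 0, 0, 0], [25, 0, 0, 0, 0, 0, 0]])

```text
time_s: 9.03
tcp_pos: [0.6292, 0.1658, 0.0276]
ee_rot: [[-0.37, -0.929, -0.0], [-0.929, 0.37, -0.0], [0.0, 0.0, -1.0]]
wrist_force: [-0.0, -0.6, -4.2]
gripper_width: 0.342
gripper_force: 29.9
```

Request:
drive_tool(rows=[[25, -0.2, -0.6, 0, 0, 0, 0], [25, 0, 0, 0, 0, 0, 0]])

```text
time_s: 9.2
tcp_pos: [0.629, 0.1652, 0.0275]
ee_rot: [[-0.37, -0.929, -0.0], [-0.929, 0.37, -0.0], [0.0, 0.0, -1.0]]
wrist_force: [0.4, 0.0, -3.9]
gripper_width: 0.342
gripper_force: 29.9
```

Request:
drive_tool(rows=[[25, -0.2, -0.6, 0, 0, 0, 0], [25, 0, 0, 0, 0, 0, 0]])

```text
time_s: 9.37
tcp_pos: [0.6288, 0.1646, 0.0275]
ee_rot: [[-0.37, -0.929, -0.0], [-0.929, 0.37, -0.0], [0.0, 0.0, -1.0]]
wrist_force: [-0.0, 0.2, -3.9]
gripper_width: 0.345
gripper_force: 29.9
```

Request:
drive_tool(rows=[[25, -0.3, -0.7, 0, 0, 0, 0], [25, 0, 0, 0, 0, 0, 0]])

```text
time_s: 9.53
tcp_pos: [0.6285, 0.1638, 0.0275]
ee_rot: [[-0.37, -0.929, -0.0], [-0.929, 0.37, -0.0], [0.0, 0.0, -1.0]]
wrist_force: [0.2, -0.0, -4.4]
gripper_width: 0.345
gripper_force: 29.9
```

Request:
drive_tool(rows=[[25, -0.3, -0.7, 0, 0, 0, 0], [25, 0, 0, 0, 0, 0, 0]])

```text
time_s: 9.7
tcp_pos: [0.6282, 0.1631, 0.0275]
ee_rot: [[-0.37, -0.929, -0.0], [-0.929, 0.37, -0.0], [0.0, 0.0, -1.0]]
wrist_force: [0.5, 0.5, -4.4]
gripper_width: 0.341
gripper_force: 29.9
```

```bash
python3 look.py w6; python3 -c "
import cv2;i=cv2.imread('pics/w6.png');cv2.imwrite('pics/w6c.png',cv2.resize(i[0:160,220:420],None,fx=3,fy=3))"
```

```text
[0.6282 0.1631 0.0275] [[-0.37, -0.929, -0.0], [-0.929, 0.37, -0.0], [0.0, 0.0, -1.0]] [ 0.5  0.5 -4.4] 9.7 [ 28.8  36.2  -9.3  -0.  -44.4 -50.5]
link_arm 0.84 [319. 191.] 12515
  med [0.6146 0.1204 0.0271] [[0.582, 0.067, 0.025], [0.652, 0.202, 0.028]]
  rect ((618.3275146484375, 136.0157928466797), (151.18301391601562, 43.391845703125), 70.16507720947266)
locating_post 0.77 [325.  51.] 2139
  med [0.5888 0.0631 0.0389] [[0.58, 0.053, 0.006], [0.597, 0.071, 0.041]]
  top 1895 [0.58843054 0.06211854 0.03869513] [0.58819299 0.06168685]
stop_block 0.75 [563. 248.] 4715
  med [0.4855 0.2125 0.0068] [[0.457, 0.201, 0.001], [0.539, 0.237, 0.032]]
  top 115 ((525.9782104492188, 179.79592895507812), (15.61476993560791, 99.80194091796875), 53.91678237915039)
link_notch 0.96 [318. 185.] 12526
  med [0.6144 0.12   0.0271] [[0.583, 0.067, 0.025], [0.651, 0.202, 0.028]]
```

View pics/w6c.png

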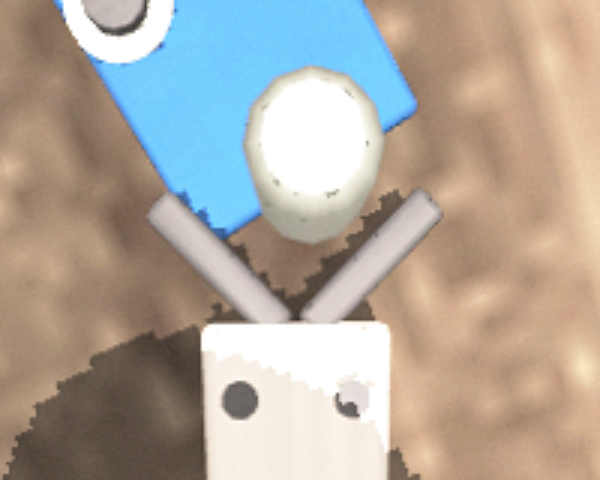

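The post (crop centre (313,140)) sits inside the V mouth but isn't bearing yet. I'll compute the remaining gap.

```bash
cat > gap.py <<'E'
import sys
from h import *
d=np.load(sys.argv[1]+".npz",allow_pickle=True); c={k:d[k] for k in d.files if not k.startswith("s_")}
for k in("fx","fy","cx","cy"): c[k]=float(c[k])
c["s"]={k[2:]:d[k] for k in d.files if k.startswith("s_")}
A=cloud(c); L=(A-c["s"]["tcp_pos"])@c["s"]["ee_rot"]; z=A[:,2]
p=L[(z>.037)&(z<.045)&(L[:,0]>.06)&(abs(L[:,1])<.04)]
(px,py),r=cv2.minEnclosingCircle((p[:,:2]*1000).astype(np.float32)); print("post tool xy",px,py,r)
b=L[(abs(z-.027)<.003)&(abs(L[:,1]+.0026)<.006)&(L[:,0]<.13)]
h=np.histogram(b[:,0]*1000,bins=np.arange(60,130,2)); print(list(zip(h[1].astype(int),h[0]))[12:30])
E
python3 gap.py w6
```

```text
post tool xy 108.80689239501953 -0.28896430134773254 9.656232833862305
[(np.int64(84), np.int64(96)), (np.int64(86), np.int64(106)), (np.int64(88), np.int64(58)), (np.int64(90), np.int64(26)), (np.int64(92), np.int64(2)), (np.int64(94), np.int64(0)), (np.int64(96), np.int64(0)), (np.int64(98), np.int64(26)), (np.int64(100), np.int64(7)), (np.int64(102), np.int64(5)), (np.int64(104), np.int64(0)), (np.int64(106), np.int64(0)), (np.int64(108), np.int64(0)), (np.int64(110), np.int64(0)), (np.int64(112), np.int64(0)), (np.int64(114), np.int64(0)), (np.int64(116), np.int64(0)), (np.int64(118), np.int64(0))]
```

About 3.8 mm is left along the axis and 2.4 mm across. I'll correct the sideways offset and continue.

Request:
drive_tool(rows=[[25, -2.1, 0.8, 0, 0, 0, 0], [25, -0.7, -1.8, 0, 0, 0, 0], [25, 0, 0, 0, 0, 0, 0]])

```text
time_s: 10.25
tcp_pos: [0.625, 0.162, 0.0275]
ee_rot: [[-0.37, -0.929, -0.001], [-0.929, 0.37, -0.0], [0.0, 0.0, -1.0]]
wrist_force: [-0.0, 0.6, -2.9]
gripper_width: 0.342
gripper_force: 29.9
```

Request:
drive_tool(rows=[[25, -0.3, -0.7, 0, 0, 0, 0], [25, 0, 0, 0, 0, 0, 0]])

```text
time_s: 10.42
tcp_pos: [0.6251, 0.1614, 0.0276]
ee_rot: [[-0.37, -0.929, -0.0], [-0.929, 0.37, -0.0], [0.0, 0.0, -1.0]]
wrist_force: [0.6, -0.3, -3.2]
gripper_width: 0.34
gripper_force: 29.9
```

Request:
drive_tool(rows=[[25, -0.2, -0.5, 0, 0, 0, 0], [25, 0, 0, 0, 0, 0, 0]])

```text
time_s: 10.58
tcp_pos: [0.625, 0.161, 0.0276]
ee_rot: [[-0.37, -0.929, -0.0], [-0.929, 0.37, -0.0], [0.0, 0.0, -1.0]]
wrist_force: [-0.3, -0.4, -4.7]
gripper_width: 0.343
gripper_force: 29.9
```

Request:
drive_tool(rows=[[25, -0.2, -0.5, 0, 0, 0, 0], [25, 0, 0, 0, 0, 0, 0]])

```text
time_s: 10.75
tcp_pos: [0.6247, 0.1605, 0.0275]
ee_rot: [[-0.37, -0.929, -0.0], [-0.929, 0.37, -0.0], [0.0, 0.0, -1.0]]
wrist_force: [0.2, 0.0, -4.2]
gripper_width: 0.338
gripper_force: 29.9
```

Request:
drive_tool(rows=[[25, -0.2, -0.5, 0, 0, 0, 0], [25, 0, 0, 0, 0, 0, 0]])

```text
time_s: 10.92
tcp_pos: [0.6245, 0.16, 0.0275]
ee_rot: [[-0.37, -0.929, -0.0], [-0.929, 0.37, -0.0], [0.0, 0.0, -1.0]]
wrist_force: [0.3, 0.5, -4.7]
gripper_width: 0.345
gripper_force: 29.9
```

Request:
drive_tool(rows=[[25, -0.2, -0.4, 0, 0, 0, 0], [25, 0, 0, 0, 0, 0, 0]])

```text
time_s: 11.08
tcp_pos: [0.6243, 0.1596, 0.0275]
ee_rot: [[-0.37, -0.929, -0.0], [-0.929, 0.37, -0.0], [0.0, 0.0, -1.0]]
wrist_force: [0.3, -0.2, -5.1]
gripper_width: 0.342
gripper_force: 29.9
```

Request:
drive_tool(rows=[[25, -0.2, -0.4, 0, 0, 0, 0], [25, 0, 0, 0, 0, 0, 0]])

```text
time_s: 11.25
tcp_pos: [0.6241, 0.1592, 0.0276]
ee_rot: [[-0.37, -0.929, -0.0], [-0.929, 0.37, -0.0], [0.0, 0.0, -1.0]]
wrist_force: [-0.3, 0.9, -4.2]
gripper_width: 0.342
gripper_force: 29.9
```

Request:
drive_tool(rows=[[25, -0.2, -0.4, 0, 0, 0, 0], [25, 0, 0, 0, 0, 0, 0]])

```text
time_s: 11.42
tcp_pos: [0.624, 0.1588, 0.0275]
ee_rot: [[-0.37, -0.929, -0.0], [-0.929, 0.37, -0.0], [0.0, 0.0, -1.0]]
wrist_force: [-0.4, 0.3, -4.6]
gripper_width: 0.344
gripper_force: 29.9
```

```bash
python3 look.py w7|head -1; python3 gap.py w7; python3 -c "
import cv2;i=cv2.imread('pics/w7.png');cv2.imwrite('pics/w7c.png',cv2.resize(i[0:160,220:420],None,fx=3,fy=3))"
```

```text
[0.624  0.1588 0.0275] [[-0.37, -0.929, -0.0], [-0.929, 0.37, -0.0], [0.0, 0.0, -1.0]] [-0.4  0.3 -4.6] 11.4167 [ 28.7  35.8 -10.2   0.  -44.  -50.4]
post tool xy 103.11968231201172 -3.022695302963257 9.726983070373535
[(np.int64(84), np.int64(97)), (np.int64(86), np.int64(105)), (np.int64(88), np.int64(59)), (np.int64(90), np.int64(25)), (np.int64(92), np.int64(12)), (np.int64(94), np.int64(12)), (np.int64(96), np.int64(0)), (np.int64(98), np.int64(0)), (np.int64(100), np.int64(0)), (np.int64(102), np.int64(0)), (np.int64(104), np.int64(0)), (np.int64(106), np.int64(0)), (np.int64(108), np.int64(0)), (np.int64(110), np.int64(0)), (np.int64(112), np.int64(0)), (np.int64(114), np.int64(0)), (np.int64(116), np.int64(0)), (np.int64(118), np.int64(0))]
```

View pics/w7c.png

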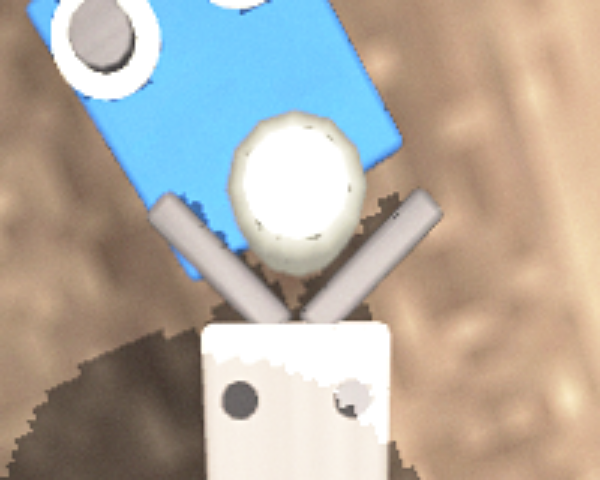

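The post is centred in the V (column 297 for both) with a small gap left, about 2 mm. I'll continue in small steps.

Request:
drive_tool(rows=[[25, -0.2, -0.5, 0, 0, 0, 0], [25, 0, 0, 0, 0, 0, 0]])

```text
time_s: 11.88
tcp_pos: [0.6237, 0.1583, 0.0275]
ee_rot: [[-0.37, -0.929, -0.0], [-0.929, 0.37, -0.0], [0.0, 0.0, -1.0]]
wrist_force: [-0.7, -0.7, -3.8]
gripper_width: 0.345
gripper_force: 29.9
```

Request:
drive_tool(rows=[[25, -0.2, -0.5, 0, 0, 0, 0], [25, 0, 0, 0, 0, 0, 0]])

```text
time_s: 12.05
tcp_pos: [0.6235, 0.1578, 0.0275]
ee_rot: [[-0.37, -0.929, -0.0], [-0.929, 0.37, -0.0], [0.0, 0.0, -1.0]]
wrist_force: [-0.3, -0.2, -3.3]
gripper_width: 0.345
gripper_force: 29.9
```

Request:
drive_tool(rows=[[25, -0.2, -0.4, 0, 0, 0, 0], [25, 0, 0, 0, 0, 0, 0]])

```text
time_s: 12.22
tcp_pos: [0.6233, 0.1574, 0.0276]
ee_rot: [[-0.37, -0.929, -0.0], [-0.929, 0.37, -0.0], [0.0, 0.0, -1.0]]
wrist_force: [-0.0, -0.1, -3.7]
gripper_width: 0.346
gripper_force: 29.9
```

Request:
drive_tool(rows=[[25, -0.2, -0.4, 0, 0, 0, 0], [25, 0, 0, 0, 0, 0, 0]])

```text
time_s: 12.38
tcp_pos: [0.6231, 0.157, 0.0275]
ee_rot: [[-0.37, -0.929, -0.0], [-0.929, 0.37, -0.0], [0.0, 0.0, -1.0]]
wrist_force: [-0.1, 0.1, -4.7]
gripper_width: 0.342
gripper_force: 29.9
```

Request:
drive_tool(rows=[[25, -0.2, -0.4, 0, 0, 0, 0], [25, 0, 0, 0, 0, 0, 0]])

```text
time_s: 12.55
tcp_pos: [0.623, 0.1566, 0.0276]
ee_rot: [[-0.37, -0.929, -0.0], [-0.929, 0.37, -0.0], [0.0, 0.0, -1.0]]
wrist_force: [-0.3, 0.4, -4.3]
gripper_width: 0.343
gripper_force: 29.9
```

Request:
drive_tool(rows=[[25, -0.2, -0.4, 0, 0, 0, 0], [25, 0, 0, 0, 0, 0, 0]])

```text
time_s: 12.72
tcp_pos: [0.6227, 0.1562, 0.0276]
ee_rot: [[-0.37, -0.929, -0.0], [-0.929, 0.37, -0.0], [0.0, 0.0, -1.0]]
wrist_force: [-0.2, -0.3, -5.2]
gripper_width: 0.339
gripper_force: 29.9
```

Request:
drive_tool(rows=[[25, -0.2, -0.4, 0, 0, 0, 0], [25, 0, 0, 0, 0, 0, 0]])

```text
time_s: 12.88
tcp_pos: [0.6227, 0.1561, 0.0276]
ee_rot: [[-0.37, -0.929, 0.0], [-0.929, 0.37, 0.0], [-0.0, -0.0, -1.0]]
wrist_force: [-0.3, 0.4, -4.4]
gripper_width: 0.341
gripper_force: 29.9
```

```bash
python3 look.py w8|head -1; python3 gap.py w8|head -1
```

```text
[0.6227 0.1561 0.0276] [[-0.37, -0.929, 0.0], [-0.929, 0.37, 0.0], [-0.0, -0.0, -1.0]] [-0.3  0.4 -4.4] 12.8833 [ 28.5  35.7 -10.5  -0.  -43.8 -50.2]
post tool xy 100.34197998046875 -3.138129949569702 9.633999824523926
```

Request:
drive_tool(rows=[[25, -0.2, -0.4, 0, 0, 0, 0], [25, 0, 0, 0, 0, 0, 0]])

```text
time_s: 13.35
tcp_pos: [0.6227, 0.1559, 0.0277]
ee_rot: [[-0.37, -0.929, 0.001], [-0.929, 0.37, 0.001], [-0.001, -0.001, -1.0]]
wrist_force: [0.1, 3.4, -3.7]
gripper_width: 0.344
gripper_force: 29.9
```

Request:
drive_tool(rows=[[25, -0.2, -0.4, 0, 0, 0, 0], [25, 0, 0, 0, 0, 0, 0]])

```text
time_s: 13.52
tcp_pos: [0.6227, 0.1558, 0.0278]
ee_rot: [[-0.37, -0.929, 0.002], [-0.929, 0.37, 0.001], [-0.002, -0.001, -1.0]]
wrist_force: [1.1, 4.3, -3.9]
gripper_width: 0.34
gripper_force: 29.9
```

Request:
drive_tool(rows=[[25, -0.2, -0.4, 0, 0, 0, 0], [25, 0, 0, 0, 0, 0, 0]])

```text
time_s: 13.68
tcp_pos: [0.6227, 0.1558, 0.0279]
ee_rot: [[-0.37, -0.929, 0.002], [-0.929, 0.37, 0.002], [-0.002, -0.001, -1.0]]
wrist_force: [0.5, 6.5, -4.6]
gripper_width: 0.343
gripper_force: 29.9
```

The fork bears on the post at about 6.5 N axial. The pivot is near (0.586,0.063) and the grasp radius about 100 mm. I'll start swinging about the pivot.

Request:
drive_tool(rows=[[25, -4.9, 1.8, 0, 0, 0, 0.0524], [25, 0, 0, 0, 0, 0, 0], [25, -5.0, 1.5, 0, 0, 0, 0.0524], [25, 0, 0, 0, 0, 0, 0]])

```text
time_s: 14.02
tcp_pos: [0.6122, 0.1592, 0.0279]
ee_rot: [[-0.268, -0.963, 0.002], [-0.963, 0.268, 0.001], [-0.002, -0.001, -1.0]]
wrist_force: [0.6, 4.4, -4.7]
gripper_width: 0.34
gripper_force: 29.9
```

Request:
drive_tool(rows=[[25, -5.1, 1.2, 0, 0, 0, 0.0524], [25, 0, 0, 0, 0, 0, 0], [25, -5.1, 0.9, 0, 0, 0, 0.0524], [25, 0, 0, 0, 0, 0, 0]])

```text
time_s: 14.35
tcp_pos: [0.6019, 0.1614, 0.0279]
ee_rot: [[-0.166, -0.986, 0.002], [-0.986, 0.166, 0.002], [-0.002, -0.001, -1.0]]
wrist_force: [0.0, 4.4, -3.7]
gripper_width: 0.344
gripper_force: 29.9
```

Request:
drive_tool(rows=[[25, -5.2, 0.7, 0, 0, 0, 0.0524], [25, 0, 0, 0, 0, 0, 0]])

```text
time_s: 14.52
tcp_pos: [0.5967, 0.162, 0.0279]
ee_rot: [[-0.114, -0.993, 0.002], [-0.993, 0.114, 0.002], [-0.002, -0.001, -1.0]]
wrist_force: [0.4, 4.5, -4.1]
gripper_width: 0.337
gripper_force: 29.9
```

Request:
drive_tool(rows=[[25, -5.2, 0.4, 0, 0, 0, 0.0524], [25, 0, 0, 0, 0, 0, 0], [25, -5.2, 0.2, -0.5, 0, 0, 0.0524], [25, 0, 0, -0.4, 0, 0, 0]])

```text
time_s: 14.85
tcp_pos: [0.5863, 0.1625, 0.0271]
ee_rot: [[-0.009, -1.0, 0.001], [-1.0, 0.009, 0.001], [-0.001, -0.001, -1.0]]
wrist_force: [-0.9, 5.4, -3.2]
gripper_width: 0.339
gripper_force: 29.9
```

Request:
drive_tool(rows=[[25, -5.2, -0.1, 0, 0, 0, 0.0524], [25, 0, 0, 0, 0, 0, 0], [25, 0, 0, 0, 0, 0, 0]])

```text
time_s: 15.1
tcp_pos: [0.5812, 0.1623, 0.0271]
ee_rot: [[0.041, -0.999, 0.001], [-0.999, -0.041, 0.001], [-0.001, -0.001, -1.0]]
wrist_force: [-1.0, 6.8, -3.5]
gripper_width: 0.342
gripper_force: 29.9
```

```bash
python3 look.py w9; python3 gap.py w9|head -1
```

```text
[0.5812 0.1623 0.0271] [[0.041, -0.999, 0.001], [-0.999, -0.041, 0.001], [-0.001, -0.001, -1.0]] [-1.   6.8 -3.5] 15.1 [ 30.9  32.9 -16.5  -0.1 -40.5 -28.6]
locating_post 0.57 [319.  70.] 1840
  med [0.5882 0.0621 0.0391] [[0.58, 0.053, 0.019], [0.597, 0.071, 0.041]]
  top 1769 [0.58816916 0.0618626  0.03876126] [0.58822685 0.06150398]
stop_block 0.73 [491. 326.] 427
  med [0.4621 0.2099 0.0064] [[0.455, 0.2, 0.005], [0.469, 0.229, 0.012]]
link_notch 0.94 [321. 188.] 13097
  med [0.585  0.1166 0.0266] [[0.569, 0.062, 0.024], [0.603, 0.204, 0.028]]
valve_spring 0.51 [318. 191.] 12771
  med [0.585  0.1164 0.0266] [[0.569, 0.062, 0.025], [0.603, 0.204, 0.028]]
post tool xy 100.77122497558594 -2.976544141769409 9.466049194335938
```

View pics/w9.png

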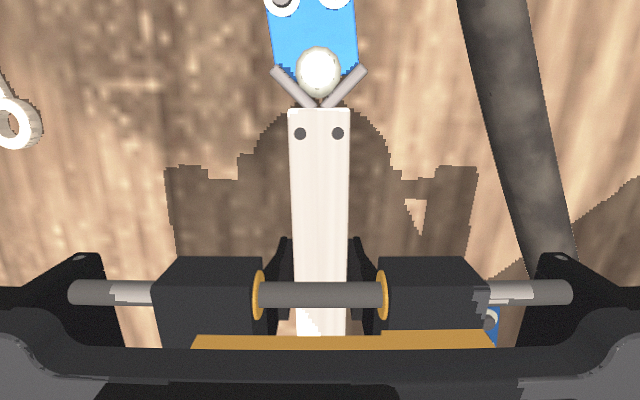

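The fork is seated on the post at (319,72) and the angle is 92.4°. The stop is hidden under the gripper, so I'm feeling onward in fine steps.

Request:
drive_tool(rows=[[25, -1.74, -0.05, 0, 0, 0, 0.0175], [25, 0, 0, 0, 0, 0, 0]])

```text
time_s: 15.57
tcp_pos: [0.5795, 0.1623, 0.0271]
ee_rot: [[0.059, -0.998, 0.001], [-0.998, -0.059, 0.001], [-0.001, -0.001, -1.0]]
wrist_force: [-1.4, 5.4, -4.2]
gripper_width: 0.342
gripper_force: 29.9
```

Request:
drive_tool(rows=[[25, -1.74, -0.1, 0, 0, 0, 0.0175], [25, 0, 0, 0, 0, 0, 0]])

```text
time_s: 15.73
tcp_pos: [0.5777, 0.1622, 0.027]
ee_rot: [[0.076, -0.997, 0.001], [-0.997, -0.076, 0.001], [-0.001, -0.001, -1.0]]
wrist_force: [-0.4, 7.0, -4.2]
gripper_width: 0.341
gripper_force: 29.9
```

Request:
drive_tool(rows=[[25, -1.74, -0.13, 0, 0, 0, 0.0175], [25, 0, 0, 0, 0, 0, 0]])

```text
time_s: 15.9
tcp_pos: [0.576, 0.162, 0.027]
ee_rot: [[0.094, -0.996, 0.001], [-0.996, -0.094, 0.001], [-0.001, -0.001, -1.0]]
wrist_force: [-1.8, 5.7, -4.6]
gripper_width: 0.343
gripper_force: 29.9
```

```bash
cat > st.py <<'E'
from station import sense; import numpy as np
s=sense(); R=np.array(s["ee_rot"]); a=np.degrees(np.arctan2(-R[1,0],-R[0,0]));e=-R[:,0]; n=np.array([-e[1],e[0],0]); F=np.array(s["wrist_force"])
print("ang %.2f axial %.1f lat %.1f Fz %.1f M %s r %.4f"%(a,F@e,F@n,F[2],np.round(s["moment"],2),np.hypot(s["tcp_pos"][0]-.5857,s["tcp_pos"][1]-.0629)),s["time_s"])
E
python3 st.py
```

```text
ang 95.38 axial 5.9 lat 1.2 Fz -4.6 M [ 1.64  0.47 -0.09] r 0.0996 15.9
```

Steps of 0.5° from here.

Request:
drive_tool(rows=[[25, -0.87, -0.09, 0, 0, 0, 0.0087], [25, 0, 0, 0, 0, 0, 0]])

```text
time_s: 16.07
tcp_pos: [0.5752, 0.162, 0.027]
ee_rot: [[0.102, -0.995, 0.001], [-0.995, -0.102, 0.001], [-0.001, -0.001, -1.0]]
wrist_force: [-1.6, 6.0, -3.0]
gripper_width: 0.34
gripper_force: 29.9
```

Request:
drive_tool(rows=[[25, -0.87, -0.1, 0, 0, 0, 0.0087], [25, 0, 0, 0, 0, 0, 0]])

```text
time_s: 16.23
tcp_pos: [0.5743, 0.1619, 0.027]
ee_rot: [[0.111, -0.994, 0.001], [-0.994, -0.111, 0.001], [-0.001, -0.001, -1.0]]
wrist_force: [-1.5, 6.3, -3.5]
gripper_width: 0.34
gripper_force: 29.9
```

```bash
python3 st.py
```

```text
ang 96.36 axial 6.4 lat 0.8 Fz -3.5 M [ 1.77  0.5  -0.04] r 0.0996 16.2333
```

Request:
drive_tool(rows=[[25, -0.87, -0.1, 0, 0, 0, 0.0087], [25, 0, 0, 0, 0, 0, 0]])

```text
time_s: 16.4
tcp_pos: [0.5734, 0.1617, 0.027]
ee_rot: [[0.119, -0.993, 0.001], [-0.993, -0.119, 0.001], [-0.001, -0.001, -1.0]]
wrist_force: [-1.3, 6.0, -3.4]
gripper_width: 0.342
gripper_force: 29.9
```

```bash
python3 st.py
```

```text
ang 96.86 axial 6.1 lat 0.5 Fz -3.4 M [ 1.76  0.52 -0.1 ] r 0.0996 16.4
```

Request:
drive_tool(rows=[[25, -0.86, -0.1, 0, 0, 0, 0.0087], [25, 0, 0, 0, 0, 0, 0]])

```text
time_s: 16.57
tcp_pos: [0.5725, 0.1616, 0.027]
ee_rot: [[0.128, -0.992, 0.001], [-0.992, -0.128, 0.001], [-0.001, -0.001, -1.0]]
wrist_force: [-0.6, 5.9, -3.8]
gripper_width: 0.339
gripper_force: 29.9
```

```bash
python3 st.py
```

```text
ang 97.36 axial 5.9 lat -0.2 Fz -3.8 M [ 1.79  0.49 -0.11] r 0.0996 16.5667
```

Request:
drive_tool(rows=[[25, -0.86, -0.11, 0, 0, 0, 0.0087], [25, 0, 0, 0, 0, 0, 0]])

```text
time_s: 16.73
tcp_pos: [0.5717, 0.1615, 0.027]
ee_rot: [[0.137, -0.991, 0.001], [-0.991, -0.137, 0.001], [-0.001, -0.001, -1.0]]
wrist_force: [-1.4, 6.5, -3.9]
gripper_width: 0.341
gripper_force: 29.9
```

```bash
python3 st.py
```

```text
ang 97.86 axial 6.6 lat 0.5 Fz -3.9 M [ 1.73  0.49 -0.05] r 0.0996 16.7333
```

Request:
drive_tool(rows=[[25, -0.86, -0.12, 0, 0, 0, 0.0087], [25, 0, 0, 0, 0, 0, 0]])

```text
time_s: 16.9
tcp_pos: [0.5708, 0.1614, 0.027]
ee_rot: [[0.145, -0.989, 0.001], [-0.989, -0.145, 0.001], [-0.001, -0.001, -1.0]]
wrist_force: [-0.4, 6.0, -3.1]
gripper_width: 0.344
gripper_force: 29.9
```

```bash
python3 st.py
```

```text
ang 98.36 axial 6.0 lat -0.5 Fz -3.1 M [ 1.83  0.5  -0.06] r 0.0996 16.9
```

Request:
drive_tool(rows=[[25, -0.6, -0.09, 0, 0, 0, 0.006], [25, 0, 0, 0, 0, 0, 0]])

```text
time_s: 17.07
tcp_pos: [0.5702, 0.1613, 0.027]
ee_rot: [[0.151, -0.989, 0.001], [-0.989, -0.151, 0.001], [-0.001, -0.001, -1.0]]
wrist_force: [-1.9, 5.9, -4.4]
gripper_width: 0.341
gripper_force: 29.9
```

```bash
python3 st.py
```

```text
ang 98.69 axial 6.1 lat 1.0 Fz -4.4 M [ 1.74  0.47 -0.04] r 0.0996 17.0667
```

Request:
drive_tool(rows=[[25, -0.6, -0.09, 0, 0, 0, 0.006], [25, 0, 0, 0, 0, 0, 0]])

```text
time_s: 17.23
tcp_pos: [0.5696, 0.1612, 0.0269]
ee_rot: [[0.157, -0.988, 0.001], [-0.988, -0.157, 0.001], [-0.001, -0.001, -1.0]]
wrist_force: [-1.6, 6.6, -3.4]
gripper_width: 0.344
gripper_force: 29.9
```

```bash
python3 st.py
```

```text
ang 99.04 axial 6.8 lat 0.5 Fz -3.4 M [ 1.77  0.5  -0.06] r 0.0996 17.2333
```

Request:
drive_tool(rows=[[25, -0.6, -0.1, 0, 0, 0, 0.006], [25, 0, 0, 0, 0, 0, 0]])

```text
time_s: 17.4
tcp_pos: [0.569, 0.1611, 0.027]
ee_rot: [[0.163, -0.987, 0.001], [-0.987, -0.163, 0.001], [-0.001, -0.001, -1.0]]
wrist_force: [-1.3, 6.1, -3.8]
gripper_width: 0.343
gripper_force: 29.9
```

```bash
python3 st.py
```

```text
ang 99.38 axial 6.3 lat 0.3 Fz -3.8 M [ 1.77  0.47 -0.06] r 0.0996 17.4
```

Request:
drive_tool(rows=[[25, -0.6, -0.1, 0, 0, 0, 0.006], [25, 0, 0, 0, 0, 0, 0]])

```text
time_s: 17.57
tcp_pos: [0.5685, 0.161, 0.0269]
ee_rot: [[0.169, -0.986, 0.001], [-0.986, -0.169, 0.001], [-0.001, -0.001, -1.0]]
wrist_force: [-1.0, 6.9, -4.1]
gripper_width: 0.344
gripper_force: 29.9
```

```bash
python3 st.py
```

```text
ang 99.72 axial 6.9 lat -0.2 Fz -4.1 M [ 1.78  0.45 -0.06] r 0.0996 17.5667
```

Request:
drive_tool(rows=[[25, -0.6, -0.1, 0, 0, 0, 0.006], [25, 0, 0, 0, 0, 0, 0]])

```text
time_s: 17.73
tcp_pos: [0.5679, 0.1609, 0.027]
ee_rot: [[0.175, -0.985, 0.001], [-0.985, -0.175, 0.001], [-0.001, -0.001, -1.0]]
wrist_force: [-1.4, 5.5, -4.3]
gripper_width: 0.344
gripper_force: 29.9
```

```bash
python3 st.py
```

```text
ang 100.05 axial 5.7 lat 0.4 Fz -4.3 M [ 1.73  0.37 -0.12] r 0.0996 17.7333
```

Request:
drive_tool(rows=[[25, -0.6, -0.1, 0, 0, 0, 0.006], [25, 0, 0, 0, 0, 0, 0]])

```text
time_s: 17.9
tcp_pos: [0.5676, 0.1608, 0.027]
ee_rot: [[0.18, -0.984, 0.002], [-0.984, -0.18, 0.002], [-0.001, -0.002, -1.0]]
wrist_force: [0.8, 4.7, -4.1]
gripper_width: 0.34
gripper_force: 29.9
```

```bash
python3 st.py
```

```text
ang 100.35 axial 4.5 lat -1.7 Fz -4.1 M [ 1.71  0.21 -0.22] r 0.0996 17.9
```

The lateral force and moment are starting to change, so contact is beginning. Finer steps from here.

Request:
drive_tool(rows=[[25, -0.35, -0.06, 0, 0, 0, 0.0035], [25, 0, 0, 0, 0, 0, 0]])

```text
time_s: 18.07
tcp_pos: [0.5676, 0.1609, 0.027]
ee_rot: [[0.182, -0.983, 0.002], [-0.983, -0.182, 0.002], [-0.002, -0.003, -1.0]]
wrist_force: [0.5, 4.7, -5.2]
gripper_width: 0.345
gripper_force: 29.9
```

```bash
python3 st.py
```

```text
ang 100.50 axial 4.5 lat -1.4 Fz -5.2 M [ 1.64 -0.03 -0.47] r 0.0996 18.0667
```

Request:
drive_tool(rows=[[25, -0.35, -0.06, 0, 0, 0, 0.0035], [25, 0, 0, 0, 0, 0, 0]])

```text
time_s: 18.23
tcp_pos: [0.5676, 0.1608, 0.027]
ee_rot: [[0.186, -0.983, 0.003], [-0.983, -0.186, 0.002], [-0.002, -0.003, -1.0]]
wrist_force: [1.4, 6.3, -5.7]
gripper_width: 0.338
gripper_force: 30.0
```

```bash
python3 st.py
```

```text
ang 100.69 axial 5.9 lat -2.5 Fz -5.7 M [ 1.55 -0.27 -0.47] r 0.0996 18.2333
```

The stop is bearing at about 5 N, judging by the moment. One more small press.

Request:
drive_tool(rows=[[25, -0.4, -0.07, 0, 0, 0, 0.002], [25, 0, 0, 0, 0, 0, 0], [25, 0, 0, 0, 0, 0, 0]])

```text
time_s: 18.48
tcp_pos: [0.5676, 0.1608, 0.027]
ee_rot: [[0.187, -0.982, 0.004], [-0.982, -0.187, 0.003], [-0.002, -0.004, -1.0]]
wrist_force: [2.1, 5.2, -6.7]
gripper_width: 0.347
gripper_force: 30.0
```

```bash
python3 st.py; python3 - <<'E'
from h import *
for n in("scene","side"):
    c=capture(n); i=c["frame"][:,:,::-1]
    k=i[170:300,260:420] if n=="scene" else i[170:260,270:400]
    cv2.imwrite(f"pics/{n}1.png",cv2.resize(k,(640,520) if n=="scene" else (650,450),interpolation=cv2.INTER_CUBIC))
E
```

```text
ang 100.79 axial 4.7 lat -3.1 Fz -6.7 M [ 1.43 -0.6  -0.55] r 0.0995 18.4833
```

View pics/scene1.png

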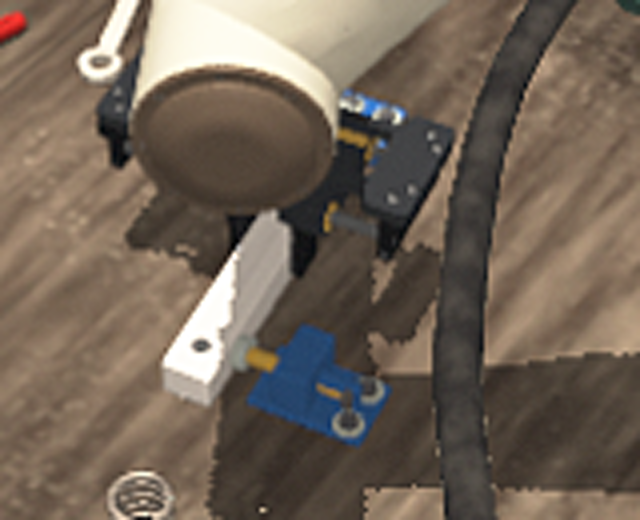

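The scene crop shows the bar's side against the stop screw head at (240,355), with the spring untouched. I'll lower the last half millimetre onto the bench and check.

Request:
drive_tool(rows=[[25, 0, 0, -0.4, 0, 0, 0], [25, 0, 0, -0.3, 0, 0, 0], [25, 0, 0, 0, 0, 0, 0]])

```text
time_s: 18.83
tcp_pos: [0.5675, 0.1608, 0.027]
ee_rot: [[0.188, -0.982, 0.004], [-0.982, -0.188, 0.002], [-0.002, -0.004, -1.0]]
wrist_force: [2.0, 5.2, -3.2]
gripper_width: 0.345
gripper_force: 30.0
```

```bash
python3 st.py
```

```text
ang 100.81 axial 4.7 lat -3.0 Fz -3.2 M [ 1.44 -0.17 -0.57] r 0.0995 18.8333
```

Request:
drive_tool(rows=[[25, 0, 0, -0.5, 0, 0, 0], [25, 0, 0, 0, 0, 0, 0]])

```text
time_s: 19.0
tcp_pos: [0.5676, 0.1608, 0.0267]
ee_rot: [[0.188, -0.982, 0.004], [-0.982, -0.188, 0.002], [-0.002, -0.004, -1.0]]
wrist_force: [0.2, 5.9, -1.9]
gripper_width: 0.342
gripper_force: 30.0
```

Request:
drive_tool(rows=[[25, 0, 0, -0.5, 0, 0, 0], [25, 0, 0, 0, 0, 0, 0]])

```text
time_s: 19.17
tcp_pos: [0.5676, 0.1608, 0.0264]
ee_rot: [[0.188, -0.982, 0.004], [-0.982, -0.188, 0.002], [-0.001, -0.004, -1.0]]
wrist_force: [-0.2, 5.0, 0.7]
gripper_width: 0.336
gripper_force: 30.0
```

```bash
python3 st.py
```

```text
ang 100.85 axial 4.9 lat -0.7 Fz 0.7 M [ 1.37  0.1  -0.5 ] r 0.0995 19.1667
```

Request:
drive_tool(rows=[[25, -0.4, -0.1, 0, 0, 0, 0.002], [25, 0, 0, 0, 0, 0, 0]])

```text
time_s: 19.33
tcp_pos: [0.5675, 0.1608, 0.0264]
ee_rot: [[0.19, -0.982, 0.005], [-0.982, -0.19, 0.003], [-0.002, -0.005, -1.0]]
wrist_force: [1.6, 5.4, -0.4]
gripper_width: 0.342
gripper_force: 30.1
```

```bash
python3 st.py
```

```text
ang 100.95 axial 5.0 lat -2.6 Fz -0.4 M [ 1.42 -0.17 -0.59] r 0.0995 19.3333
```

Request:
drive_tool(rows=[[50, 0, 0, 0, 0, 0, 0], [50, 0, 0, 0, 0, 0, 0], [50, 0, 0, 0, 0, 0, 0], [60, 0, 0, 0, 0, 0, 0], [60, 0, 0, 0, 0, 0, 0]])

```text
time_s: 19.75
tcp_pos: [0.5652, 0.1589, 0.0249]
ee_rot: [[0.191, -0.982, -0.001], [-0.982, -0.191, -0.001], [0.001, 0.001, -1.0]]
wrist_force: [-0.1, 0.5, -0.5]
gripper_width: 0.557
gripper_force: 0.0
```

```bash
python3 st.py
```

```text
ang 100.99 axial 0.5 lat 0.0 Fz -0.5 M [0.02 0.17 0.  ] r 0.0982 19.75
```

Released cleanly. I'll lift straight up and look.

Request:
drive_tool(rows=[[60, 0, 0, 10, 0, 0, 0], [60, 0, 0, 20, 0, 0, 0], [60, 0, 0, 30, 0, 0, 0], [60, 0, 0, 35, 0, 0, 0], [60, 0, 0, 35, 0, 0, 0]])

```text
time_s: 20.17
tcp_pos: [0.5651, 0.159, 0.1567]
ee_rot: [[0.191, -0.982, -0.001], [-0.982, -0.191, -0.001], [0.001, 0.001, -1.0]]
wrist_force: [0.6, 0.8, 0.5]
gripper_width: 0.599
gripper_force: 0.0
```

Request:
drive_tool(rows=[[60, 0, 0, 35, 0, 0, 0], [60, 0, 0, 35, 0, 0, 0], [60, 0, 0, 35, 0, 0, 0], [60, 0, 0, 0, 0, 0, 0], [60, 0, 0, 0, 0, 0, 0]])

```text
time_s: 20.58
tcp_pos: [0.5663, 0.1598, 0.2635]
ee_rot: [[0.191, -0.982, 0.006], [-0.982, -0.191, 0.003], [-0.002, -0.006, -1.0]]
wrist_force: [-1.5, -0.1, -1.5]
gripper_width: 0.598
gripper_force: 0.0
```

```bash
python3 look.py w10; python3 -c "
import cv2;i=cv2.imread('pics/w10.png');print(i.shape);cv2.imwrite('pics/w10c.png',cv2.resize(i[60:300,220:460],(600,600),interpolation=cv2.INTER_CUBIC))"
```

```text
[0.5663 0.1598 0.2635] [[0.191, -0.982, 0.006], [-0.982, -0.191, 0.003], [-0.002, -0.006, -1.0]] [-1.5 -0.1 -1.5] 20.5833 [ 31.5  17.5  -3.1   0.  -69.  -20.5]
link_arm 0.74 [276. 332.] 341
  med [0.5895 0.4267 0.0217] [[0.565, 0.418, 0.004], [0.627, 0.441, 0.03]]
  rect ((598.9800415039062, 429.1216735839844), (62.13840866088867, 8.238113403320312), 18.940073013305664)
locating_post 0.55 [321.  94.] 210
  med [0.5884 0.0621 0.039 ] [[0.579, 0.054, 0.035], [0.597, 0.07, 0.041]]
  top 209 [0.58840868 0.06216466 0.03870021] [0.58851593 0.06228714]
stop_block 0.94 [360. 228.] 1481
  med [0.4991 0.2227 0.0168] [[0.455, 0.204, 0.003], [0.538, 0.248, 0.037]]
  top 376 ((509.7109680175781, 192.5099639892578), (23.816444396972656, 112.16690063476562), 16.002229690551758)
link_notch 0.72 [319. 171.] 3344
  med [0.5699 0.1573 0.0258] [[0.542, 0.066, 0.024], [0.598, 0.265, 0.027]]
valve_spring 0.8 [332. 316.] 305
  med [0.5036 0.3735 0.0328] [[0.49, 0.348, -0.001], [0.523, 0.405, 0.045]]
(400, 640, 3)
```

View pics/w10c.png

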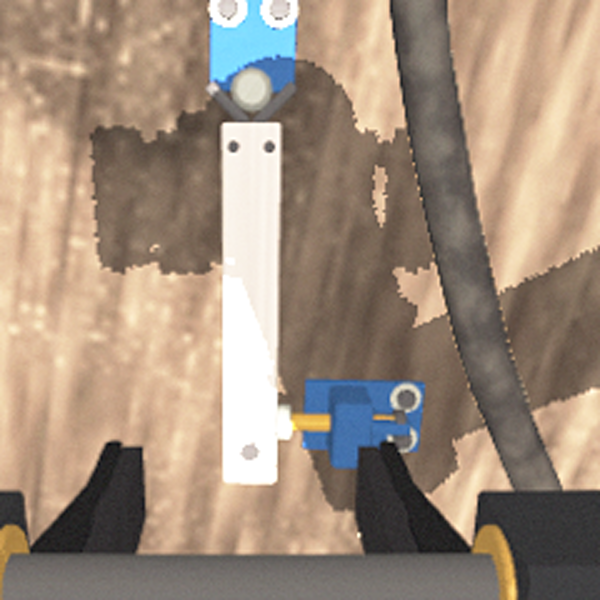

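The arm lies flat (top at 25.8 mm), its fork is on the post at (252,90) and its side is against the screw head at (282,420). Handing in.

```bash
python3 -c "
from station import *
print(finish_job())"
```

```text
the job is handed in; nothing more can be done
None
```

I loaded the linkage arm and handed the job in: it lies flat with its fork seated on the post and its side against the stop screw head, pressed at about 7 N or less on each, and the spring, the one bystander I re-checked, was not disturbed.

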